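# Nudge the nest plate onto the laser fixture's locating pins

## Task

The brass nest plate is lying part-way onto the engraving fixture, still up on the blue loading deck and on the tips of the two locating pins. With the fingers push it sideways, with the copper fence as a guide, until both its holes drop over the pins and it lies flat on the grey seat. Do not lift or tip up the plate, leave the bangle, the thumbscrew and the copper jaw where they are, and finish with the hand clear.

Things in the scene. Friction and masses are not known exactly. Their poses are not given: they have to be found in the camera images.
- fixture: Locating fixture, bolted down. Origin on the table below the step between deck and seat; x = slide direction (deck to seat), y = away from the fence. Blue loading deck: x -115 to 0 mm, top 20 mm above the table. Grey seat: x 0 to 140 mm, top at 12 mm. Both span y -62 to +90 mm. The two pins stand on the seat.
- fence (a point): Foot of the copper fence's guiding face at the step (fixture x 0, y -46, 20 mm above the table). The fence runs along the fixture's whole length, parallel to its x; face at fixture y -46 mm, 12 mm thick, top 30 mm above the table
- plate: Loose brass nest plate, 130 x 90 x 8 mm (x, y, z), about 0.25 kg (mass, friction vary). Origin: centre of its underside. Starts flat, underside 20 mm above the table, rear (-x) end on the blue deck, front on the pin tips, 20-45 mm short of home, off the fence, up to 9 degrees askew to the fixture's axes. Slides when pushed at an edge; drops by itself once both holes meet the pins and its rear edge is past the step.
- home (a point): Where the plate's origin is when home: fixture x 68, y 0, 12 mm above the table. The plate's axes then match the fixture's, its rear edge is 3 mm past the step, it clears the fence by 1 mm, and its top is level with the blue deck and the pin tips. Play on the pins 1.5 mm each way
- hole_a (a point): Centre, at the underside, of the plate's round through hole, 12 mm diameter, at plate x +8, y +28 mm; goes over pin_a
- hole_b (a point): Centre, at the underside, of the plate's slot-like through hole, 12 mm along x by 16 mm along y, at plate x +8, y -28 mm (the side that faces the fence); goes over pin_b
- pin_a (a point): Tip of the fixture's pin away from the fence (fixture x 76, y +28, 20 mm above the table). Pin diameter 9 mm, 8 mm high, upper 4 mm tapering to a 4 mm wide tip
- pin_b (a point): Tip of the fixture's pin beside the fence (fixture x 76, y -28, 20 mm above the table), same shape as pin_a
- bangle: Bystander: loose brass bangle lying flat on the table, 64 mm outside diameter, 18 mm high, origin at the centre of its underside
- thumbscrew: Bystander: loose steel thumbscrew standing on its head on the table, 18 mm diameter, 32 mm high, origin at the centre of its underside
- jaw: Bystander: loose copper clamp jaw, a block 26 x 20 x 18 mm on the table beyond the fence, origin at the centre of its underside
Things that resemble listed ones, but are neither listed nor needed, are in the scene too. Leave any brown or pink look-alike of the plate alone.

How it is judged:
By the outcome, as a careful person would: the job done as asked, in the order asked, and still so for the second after the job is handed in, with the robot touching nothing.
It also fails if it takes over 48 s, if anything falls off the work surface, if the arm or the gripper's body presses on something with over 40 N, if the wrist force passes 120 N, or if a joint passes its speed limit or range.

## Robot

A 7-joint arm with a two-finger parallel gripper is mounted at the origin on the work surface. World frame = base frame: x ahead of the robot, y to its left, z up, the work surface at z = 0. Lengths are in m, angles in degrees, forces in N, time in s.
With the tool pointing down it reaches from about 0.425 to 0.875 m from the base axis. Payload 4.7 kg.
Tool frame: the origin (TCP) lies at the very end of the fingers, on their centre line; the grasp point (between the pads) lies 19 mm behind it; z points along the fingers, y is the line along which they close (so a half turn about z gives the same grasp; the last joint's range is limited). The gripper opens to 87 mm and grips with 3 to 60 N. Pads are 19 mm wide; open, the fingers measure 117 mm over their backs; the gripper's body (75 mm by 190 mm) begins 51 mm behind the grasp point.
Start: joints at [67.443, 18.392, -4.016, 83.108, 1.295, 78.541, -3.26], TCP at [0.258, -0.597, 0.184] pointing down, gripper open.
Joint ranges: [-163.93, 163.93], [-17.29, 119.83], [-79.2, 71.16], [3.27, 140.29], [-89.18, 269.18], [5.43, 117.66], [-154.24, 154.24]. Speed limits (degrees/s): [147.25, 147.25, 180, 180, 180, 180, 180].

## Interface

Orientations are given as [roll, pitch, yaw] about the fixed x, y, z axes, in that order (R = Rz(yaw) Ry(pitch) Rx(roll)).
In Python, from cell import get_obs, eyes, env gives the robot as it stands.
- The arm moves only by the tool servo_tool, never from a script. Its argument "series" is a list that holds one entry, the list of rows, each a list of 7 numbers: the shift along the tool's x, y, z in units of 300 mm (1.0 is 300 mm), then the turn, a rotation vector about the tool's x, y, z in units of pi rad (1.0 is pi rad), then the opening, from 0 (shut) to 1 (fully open). In form: [[[tx, ty, tz, wx, wy, wz, gripper], ...]]. A call has 1 to 12 rows; each row is the pose to reach, as a shift and turn from the pose commanded when the call began, along the tool's axes at that moment, turning the shorter way round; what a row does not reach only later rows make up. A row lasts 1/12 s, in which the tool goes at most 41.7 mm and 7.16 degrees, less where a joint would pass 70% of its speed; a pose out of reach is approached as far as the arm can. A call with a number of a shift or a turn outside -1 to 1 is refused whole. A call with a gripper value outside its range is refused whole. The fingers move at their own pace and stop on an object; "grip_force" is the grip in N (left out, the last holds). Time passes only in rows, so rows that repeat a pose let the fingers close. It gives the time, the measured TCP pose, the force, the opening and the grip force at its end, in the units of the state.
- get_obs(): the state, without advancing time (a new reading comes with each control period).
- eyes.read_camera(name): name is "scene" or "top" or "wrist"; returns a dict with "frame" (480x640x3 uint8, red, green, blue), "depth" (480x640 float32, m along the optical axis (not along the pixel's ray), 0 where there is no reading), "fx", "fy", "cx", "cy" (pixels), "origin" and "rotation" of the camera in the world; the wrist camera has in their place "mount" (4x4, takes a point from camera to tool coordinates, whose origin is the TCP and whose axes are the flange's). Camera axes: x right, y down, z forward; pixel columns grow to the right and rows downward; lengths in m; the calibration is good to about 2 mm. A picture is of the moment at which its call begins: read the wrist's pose just before it.
- env.sign_off(): hands the job in; it is judged then, once.
The state is a dict: "time_s": time; "qpos": joint angles; "joint_velocities": joint speeds; "effort": joint torques, N m; "tool_pos": TCP position; "tool_rot": TCP orientation; "force": force on the tool from outside, world axes, zero at the start; "wrist_torque": the same for the moment, N m; "grip_width": finger opening in m; "grasp_force": force on a finger pad.
Only numpy, scipy, OpenCV 4.12 (cv2) and the standard library are available. Lean on these libraries where they do the work, as an engineer would, in place of code of your own. Each camera call takes 0.05 s, during which the arm holds its last target. There are 200 camera calls.

## Working session

There is one attempt and no reset: what is moved stays moved. The work goes in short steps, Python scripts to look and compute and a tool call to move; the robot and the scene stay as the last step left them, time stands still between calls to the robot, and variables do not carry over. Pictures are saved under pics/ and viewed, at most 10 in all, crops included, and the job is handed in when it is done.

Besides the shell and the picture viewer there is one more tool, called after "Request:" as a command line: name --argument value ..., lists and objects as JSON in quotes. servo_tool: Moves the arm, as the interface text tells. Shifts and turns lie within -1 to 1; 1 stands for 300 mm of shift or pi rad of turn. Its arguments: {"type":"object","properties":{"series":{"type":"array"},"grip_force":{"type":"number"}},"required":["series"]}

```bash
mkdir -p pics; ls; cat > h.py <<'E'
import numpy as np, cv2
from cell import get_obs, eyes, env
from scipy.spatial.transform import Rotation as R
def cam(n):
    o=get_obs(); c=eyes.read_camera(n); 
    if n=="wrist":
        T=np.eye(4); T[:3,:3]=R.from_euler('xyz',o['tool_rot'],degrees=True).as_matrix(); T[:3,3]=o['tool_pos']
        M=T@np.array(c['mount']); c['rotation']=M[:3,:3]; c['origin']=M[:3,3]
    c['rotation']=np.array(c['rotation']); c['origin']=np.array(c['origin']); return c
def cloud(c):
    v,u=np.mgrid[:480,:640]; d=c['depth']
    P=np.stack([(u-c['cx'])/c['fx']*d,(v-c['cy'])/c['fy']*d,d],-1)
    return P@c['rotation'].T+c['origin']
def atz(c,u,v,z):
    r=c['rotation']@np.array([(u-c['cx'])/c['fx'],(v-c['cy'])/c['fy'],1]); return c['origin']+r*(z-c['origin'][2])/r[2]
def save(c,name): cv2.imwrite('pics/'+name,c['frame'][:,:,::-1])
E
python3 - <<'E'
from h import *
print(get_obs())
for n in ("scene","top"):
    c=cam(n); save(c,n+'0.png'); np.savez(n+'0.npz',**c); print(n,c['origin'],c['rotation'],c['fx'])
E
```

```text
pics
{'time_s': 0.0, 'qpos': array([67.44359627, 18.44036809, -4.01651597, 83.17477243,  1.29599695,
       78.53957281, -3.2626585 ]), 'joint_velocities': array([-0.05364108,  0.12114022, -0.07960605,  0.02536535, -0.02025044,
        0.00984459, -0.03630122]), 'effort': array([ 6.20803148e-04, -4.91284811e+01, -4.03308626e-01, -3.12531745e+01,
       -6.37762877e-02,  4.36411088e-02,  1.94163649e-04]), 'tool_pos': array([ 0.25748208, -0.59615257,  0.18304802]), 'tool_rot': array([-1.79890588e+02,  6.33777646e-03,  2.33646314e+01]), 'force': array([ 0.54704808, -0.43642576, -0.84831396]), 'wrist_torque': array([-0.05852994, -0.00082421, -0.04381672]), 'grasp_force': 0.0, 'grip_width': 0.08712166062470789}
scene [ 1.17569491 -0.33775916  0.53855788] [-123.93173189    0.82561877   56.43104365] 510.3467656944812
top [0.46040425 0.08239583 0.86738332] [-174.88225027   -1.7884816   -90.37247276] 461.4885080344259
```

```bash
sed -i "s/c\['rotation'\]=np.array(c\['rotation'\]);/r=np.array(c['rotation']); c['rotation']=r if r.ndim==2 else R.from_euler('xyz',r,degrees=True).as_matrix();/" h.py
```

```text
(no output)
```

View pics/top0.png

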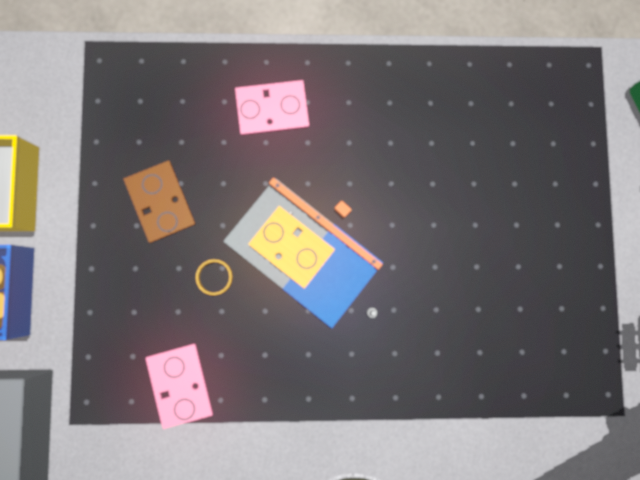

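View pics/scene0.png

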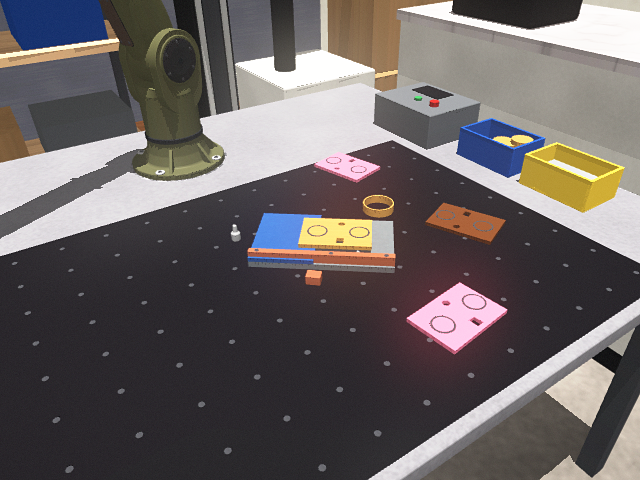

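Candidates for the plate in top view: pink (271,107), brown (158,202), pink (180,385), and brass (291,247), which lies on the blue and grey fixture against the copper fence. I choose the brass one. The bangle is at (214,277), the thumbscrew at (372,313), and the jaw at (343,209).

```bash
cat >> h.py <<'E'
def masks(c):
    h=cv2.cvtColor(c['frame'],cv2.COLOR_RGB2HSV); H,S,V=[h[...,i].astype(int) for i in range(3)]
    m=dict(brass=(H>18)&(H<32)&(S>130)&(V>120), blue=(H>100)&(H<125)&(S>140)&(V>80), copper=(H>3)&(H<16)&(S>110)&(V>120), grey=(S<60)&(V>85)&(V<185))
    return m
def comp(m,u,v):
    m=cv2.morphologyEx(m.astype(np.uint8),cv2.MORPH_OPEN,np.ones((2,2)))
    n,l,s,ce=cv2.connectedComponentsWithStats(m)
    k=min(range(1,n),key=lambda i: np.hypot(*(ce[i]-[u,v])) if s[i,4]>15 else 1e9); return l==k
def proj(c,P):
    q=(np.asarray(P)-c['origin'])@c['rotation']; return np.c_[q[:,0]/q[:,2]*c['fx']+c['cx'],q[:,1]/q[:,2]*c['fy']+c['cy']]
def rect(c,m,z):
    v,u=np.nonzero(m); X=np.array([atz(c,a,b,z)[:2] for a,b in zip(u,v)])
    r=cv2.minAreaRect((X*1000).astype(np.float32)); return r, X.mean(0)*1000, cv2.boxPoints(r)
E
python3 - <<'E'
from h import *
seeds=dict(top=dict(brass=(291,247),blue=(333,282),copper=(325,222),grey=(250,230)),scene=dict(brass=(336,233),blue=(285,235),copper=(320,257),grey=(385,237)))
zs=dict(brass=.028,blue=.020,copper=.030,grey=.012)
for n in ("top","scene"):
    c=cam(n); P=cloud(c); M=masks(c)
    for k,s in seeds[n].items():
        m=comp(M[k],*s); z=P[m&(c['depth']>0)]
        r,mn,b=rect(c,m,zs[k]); print(n,k,m.sum(),'depth med',np.round(np.median(z,0)*1000,1),'rect',np.round(r[0],1),np.round(r[1],1),round(r[2],2),'mean',np.round(mn,1)); print(np.round(b,0).tolist())
    if n=="top":
        for k,s in dict(bangle=(214,277),screw=(372,313),jaw=(343,209)).items(): print(k,atz(c,*s,.015))
E
```

```text
top brass 304 depth med [471.1 255.4   8.8] rect [471.1 248.1] [62.8 61.1] 89.71 mean [471.2 248.4]
[[440.0, 217.0], [501.0, 217.0], [502.0, 279.0], [441.0, 280.0]]
top blue 1096 depth med [426.2  14.2  19.6] rect [440.4   7.9] [ 46.1 132. ] 44.88 mean [433.6  12.5]
[[377.0, 38.0], [471.0, -55.0], [503.0, -23.0], [410.0, 71.0]]
top copper 176 depth med [596.9  13.9  16.9] rect [594.6  14.6] [26.1 22.3] 44.44 mean [594.6  14.5]
[[577.0, 13.0], [593.0, -3.0], [612.0, 16.0], [596.0, 32.0]]
top grey 583 depth med [471.4 252.7   0.5] rect [471.3 250.4] [47.6 47.6] 89.7 mean [471.4 250.7]
[[447.0, 227.0], [495.0, 227.0], [495.0, 274.0], [448.0, 274.0]]
bangle [0.47300176 0.25165825 0.015     ]
screw [ 0.40531756 -0.03746931  0.015     ]
jaw [0.59837147 0.01381724 0.015     ]
scene brass 4449 depth med [655.8 588.3  44.4] rect [625.9 660.6] [237.7 249.6] 0.11 mean [637.4 652.5]
[[507.0, 785.0], [507.0, 536.0], [745.0, 536.0], [745.0, 786.0]]
scene blue 1545 depth med [458.3  29.4  20.9] rect [464.4  43.5] [113.  119.6] 50.99 mean [457.6  30.9]
[[382.0, 37.0], [475.0, -38.0], [546.0, 50.0], [454.0, 125.0]]
scene copper 1487 depth med [588.6  64.3  25.7] rect [580.8  40.4] [255.6  36. ] 51.13 mean [589.7  53.3]
[[487.0, -48.0], [515.0, -70.0], [675.0, 129.0], [647.0, 151.0]]
scene grey 26 depth med [561.8  70.2  21.6] rect [550.9  77.6] [21.6  3.1] 55.26 mean [550.9  77.6]
[[543.0, 70.0], [546.0, 68.0], [558.0, 86.0], [556.0, 87.0]]
```

Request:
servo_tool --series '[[[0.954,-0.59,-0.167,0,0,0,0.5],[0.954,-0.59,-0.167,0,0,0,0.5],[0.954,-0.59,-0.167,0,0,0,0.5],[0.954,-0.59,-0.167,0,0,0,0.5],[0.954,-0.59,-0.167,0,0,0,0.5],[0.954,-0.59,-0.167,0,0,0,0.5],[0.954,-0.59,-0.167,0,0,0,0.5],[0.954,-0.59,-0.167,0,0,0,0.5],[0.954,-0.59,-0.167,0,0,0,0.5],[0.954,-0.59,-0.167,0,0,0,0.5]]]'

```text
time_s: 1.03
tool_pos: [0.4533, -0.3167, 0.2351]
tool_rot: [180.0, -0.1, 23.8]
force: [-1.1, -0.2, -0.1]
grip_width: 0.0442
grasp_force: 0.0
```

Request:
servo_tool --series '[[[0.515,-0.94,-0.167,0,0,-0.156,0.5],[0.515,-0.94,-0.167,0,0,-0.156,0.5],[0.515,-0.94,-0.167,0,0,-0.156,0.5],[0.515,-0.94,-0.167,0,0,-0.156,0.5],[0.515,-0.94,-0.167,0,0,-0.156,0.5],[0.515,-0.94,-0.167,0,0,-0.156,0.5],[0.515,-0.94,-0.167,0,0,-0.156,0.5],[0.515,-0.94,-0.167,0,0,-0.156,0.5],[0.515,-0.94,-0.167,0,0,-0.156,0.5],[0.515,-0.94,-0.167,0,0,-0.156,0.5],[0.515,-0.94,-0.167,0,0,-0.156,0.5],[0.515,-0.94,-0.167,0,0,-0.156,0.5]]]'

```text
time_s: 2.03
tool_pos: [0.48, -0.0033, 0.2838]
tool_rot: [-180.0, 0.1, 51.2]
force: [-0.1, -0.6, -0.9]
grip_width: 0.0433
grasp_force: 0.0
```

```bash
python3 - <<'E'
from h import *
c=cam("wrist"); save(c,'w0.png'); o=get_obs(); print(o['time_s'],o['tool_pos'],o['tool_rot'],o['qpos']); print(np.round(c['mount'],3)); np.savez('w0.npz',**c)
E
```

```text
2.0833 [ 0.48003902 -0.00309596  0.2837796 ] [-1.79957702e+02  4.78272909e-02  5.12107267e+01] [ 33.17613754  -3.44483498 -33.94771659  95.75831638  -1.91528058
  87.16509121 -39.41601069]
[[-0.001 -0.954 -0.299  0.084]
 [ 1.    -0.001  0.    -0.   ]
 [-0.    -0.299  0.954 -0.2  ]
 [ 0.     0.     0.     1.   ]]
```

View pics/w0.png

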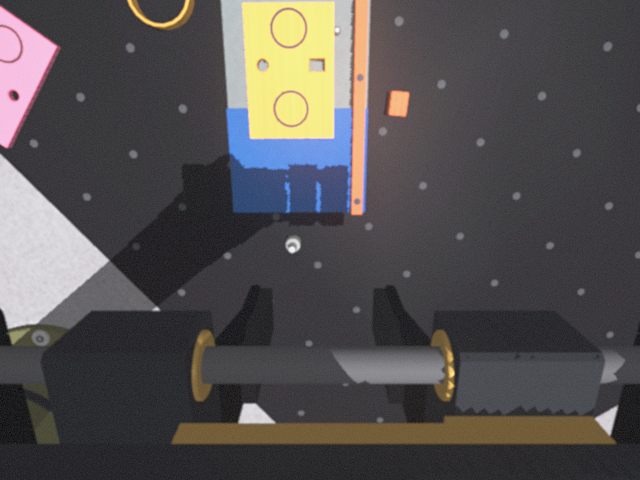

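The wrist crop shows the brass plate at (243–335, 2–139) with a round hole at (263,65) and a slot at (317,65). The rear end is on the blue deck and pin_b peeks out at (337,31) beside the copper fence (352–368). This is the right plate: it has the slot on the fence side.

```bash
cat >> h.py <<'E'
def line(c,pts,z):  # robust line through pixel points at height z -> point, dir (mm)
    X=np.array([atz(c,u,v,z)[:2]*1000 for u,v in pts],np.float32); l=cv2.fitLine(X,cv2.DIST_HUBER,0,.01,.01).ravel(); return l[2:],l[:2]
def ang(d): return np.degrees(np.arctan2(d[1],d[0]))%180
def fixture(c,rows,ur,dbg=True):
    """fence top inner edge & deck outer edge from the wrist view (image up ~ fixture x)"""
    M=masks(c); cop=M['copper'];L=[]
    for v in rows:
        u=np.nonzero(cop[v,ur[0]:ur[1]])[0]
        if len(u)>5: L.append((u[0]+ur[0]-.5,v))
    return line(c,L,.030)
E
python3 - <<'E'
from h import *
c=cam("wrist"); M=masks(c); P=cloud(c)*1000; f=c['frame']
p,d=fixture(c,range(20,205),(340,380)); print('fence',p,ang(d))
B=M['blue']
left=[(np.nonzero(B[v,200:300])[0][0]+199.5,v) for v in range(115,150)]
pl,dl=line(c,left,.020); print('deck left',pl,ang(dl))
S=f.astype(int)
for nm,us in (('stepL',range(233,245)),('stepR',range(338,349))):
    pts=[(u,np.nonzero(B[90:130,u])[0][0]+89.5) for u in us]; print(nm,pts[0],line(c,pts,.020)[0])
b=comp(M['brass'],290,70); v,u=np.nonzero(b); print('brass',u.min(),u.max(),v.min(),v.max())
lf=[(np.nonzero(b[k])[0][0]-.5,k) for k in range(8,132)]; rt=[(np.nonzero(b[k])[0][-1]+.5,k) for k in range(8,132)]; bt=[(k,np.nonzero(b[:,k])[0][-1]+.5) for k in range(255,330)]; tp=[(k,np.nonzero(b[:,k])[0][0]-.5) for k in range(250,328)]
for nm,s in zip(('L','R','rear','front'),(lf,rt,bt,tp)): q=line(c,s,.028); print(nm,q[0],ang(q[1]))
for nm,(uu,vv) in dict(fl=(255,12),fr=(325,12),rl=(258,130),rr=(327,130),deck=(300,150),grey=(236,60),fence=(360,100),table=(450,130)).items(): print(nm,np.round(np.median(P[vv-3:vv+4,uu-3:uu+4].reshape(-1,3),0),1))
print(f[60,222:250:2].tolist(), f[31,330:352:2].tolist())
big=cv2.resize(f[0:220,200:400],None,fx=2.7,fy=2.7,interpolation=cv2.INTER_CUBIC); cv2.imwrite('pics/w0c.png',big[:,:,::-1])
E
```

```text
fence [530.2104     8.354279] 51.55866
deck left [434.7353   105.596275] 50.131683
stepL (233, np.float64(109.5)) [461.18304 118.86003]Traceback (most recent call last):
  File "<stdin>", line 9, in <module>
IndexError: index 0 is out of bounds for axis 0 with size 0
```

```bash
python3 - <<'E'
from h import *
c=cam("wrist"); M=masks(c); P=cloud(c)*1000; f=c['frame']
B=M['blue']; print(B[100:125,342].astype(int))
for nm,us in (('stepL',range(233,242)),('stepR',range(338,348))):
    pts=[(u,np.nonzero(B[90:130,u])[0][0]+89.5) for u in us if B[90:130,u].any()]
    if pts: print(nm,pts[0],line(c,pts,.020)[0])
b=comp(M['brass'],290,70)
lf=[(np.nonzero(b[k])[0][0]-.5,k) for k in range(8,132)]; rt=[(np.nonzero(b[k])[0][-1]+.5,k) for k in range(8,132)]; bt=[(k,np.nonzero(b[:,k])[0][-1]+.5) for k in range(255,330)]; tp=[(k,np.nonzero(b[:,k])[0][0]-.5) for k in range(250,328)]
for nm,s in zip(('L','R','rear','front'),(lf,rt,bt,tp)): q=line(c,s,.028); print(nm,q[0],ang(q[1]))
for nm,(uu,vv) in dict(fl=(255,12),fr=(325,12),rl=(258,130),rr=(327,130),deck=(300,150),grey=(236,60),fence=(360,100),table=(450,130)).items(): print(nm,np.round(np.median(P[vv-3:vv+4,uu-3:uu+4].reshape(-1,3),0),1))
big=cv2.resize(f[0:220,200:400],None,fx=2.7,fy=2.7,interpolation=cv2.INTER_CUBIC); cv2.imwrite('pics/w0c.png',big[:,:,::-1])
E
```

```text
[0 0 0 0 0 0 0 0 0 0 0 0 0 0 0 0 0 0 0 0 0 0 0 0 0]
stepL (233, np.float64(109.5)) [460.51755 119.82455]Traceback (most recent call last):
  File "<stdin>", line 8, in <module>
IndexError: index 0 is out of bounds for axis 0 with size 0
```

```bash
python3 - <<'E'
from h import *
c=cam("wrist"); P=cloud(c)*1000; f=c['frame']
h=cv2.cvtColor(f,cv2.COLOR_RGB2HSV)
for nm,(u,v) in dict(plate=(255,30),plate2=(290,85),deckR=(342,125),deckL=(236,130),grey=(236,60),greyR=(344,60),fence=(360,100)).items(): print(nm,h[v,u])
for nm,(uu,vv) in dict(fl=(255,12),fr=(325,12),rl=(258,130),rr=(327,130),deck=(300,150),grey=(236,60),fence=(360,100),table=(450,130)).items(): print(nm,np.round(np.median(P[vv-3:vv+4,uu-3:uu+4].reshape(-1,3),0),1))
big=cv2.resize(f[0:220,200:400],None,fx=2.7,fy=2.7,interpolation=cv2.INTER_CUBIC); cv2.imwrite('pics/w0c.png',big[:,:,::-1])
E
```

```text
plate [ 28 116 247]
plate2 [ 28 115 247]
deckR [110 127 237]
deckL [108 149 233]
grey [ 93  13 195]
greyR [ 15   3 202]
fence [ 14 119 247]
fl [537.7 176.2  27.9]
fr [591.9 132.9  28. ]
rl [465.3  89.5  27.6]
rr [522.9  43.2  27.8]
deck [485.9  44.8  19.8]
grey [492.1 158.8  11.7]
fence [568.7  45.4  29.8]
table [ 6.315e+02 -4.580e+01  3.000e-01]
```

View pics/w0c.png

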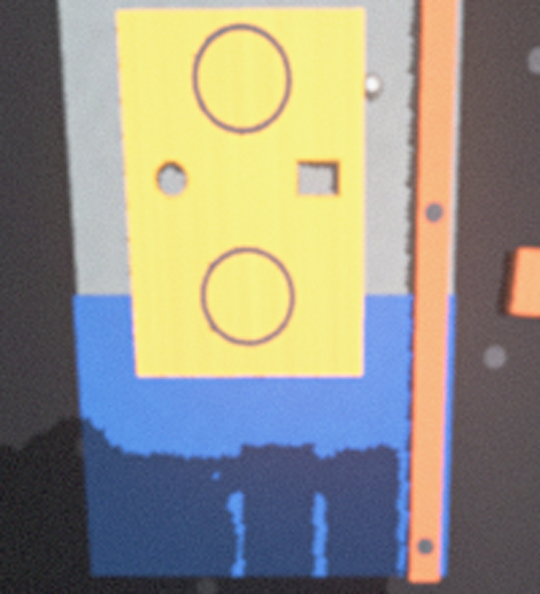

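The plate is flat, with its top at about 28 mm at all corners. The pin tip shows at crop (372,85). I will fix the thresholds and compute poses.

```bash
sed -i "s/brass=.*/brass=(H>22)\&(H<34)\&(S>75)\&(V>120), blue=(H>100)\&(H<125)\&(S>95)\&(V>80), copper=(H>3)\&(H<19)\&(S>90)\&(V>120))/" h.py
cat >> h.py <<'E'
def plate(c,u,v,z=.028):
    b=comp(masks(c)['brass'],u,v); ct=max(cv2.findContours(b.astype(np.uint8),cv2.RETR_EXTERNAL,cv2.CHAIN_APPROX_NONE)[0],key=len)[:,0]
    X=np.array([atz(c,a,d,z)[:2]*1000 for a,d in ct],np.float32); r=cv2.minAreaRect(X); return r
FX=np.array([0,0,0.])
def tofix(F,p):
    a=np.radians(F[2]); return np.array([[np.cos(a),np.sin(a)],[-np.sin(a),np.cos(a)]])@(np.asarray(p)[:2]-F[:2])
E
python3 - <<'E'
from h import *
c=cam("wrist"); M=masks(c); B=M['blue']
p,d=fixture(c,range(20,205),(340,380)); print('fence',p,ang(d))
a=np.radians(ang(d)); ex=np.array([np.cos(a),np.sin(a)]); ey=np.array([-ex[1],ex[0]])
st=[]
for us in (range(232,243),range(338,346)):
    pts=[(u,np.nonzero(B[90:130,u])[0][0]+89.5) for u in us if B[90:130,u].any()]; st+=pts
ps,ds=line(c,st,.020); print('step',ps,ang(ds)-90)
lf=[(np.nonzero(B[v,200:300])[0][0]+199.5,v) for v in range(115,150)]; pl,dl=line(c,lf,.02); print('deckL',pl,ang(dl))
rear=[(u,v+.5) for u in range(240,345) for v in [np.nonzero(B[180:225,u])[0]] if len(v) for v in [v[-1]+180]]; pr=line(c,rear,.02); print('rear',pr[0],ang(pr[1])-90)
print('y: fence',p@ey,'deckL',pl@ey,'x: step',ps@ex,'rear',pr[0]@ex)
O=ex*(ps@ex)+ey*((p@ey)+46); O2=ex*(ps@ex)+ey*((pl@ey)-90); print('O',O,O2)
F=[*O,ang(d)]
r=plate(c,290,70); print('plate',r, 'in fix',tofix(F,r[0])); print('corners fix',np.round([tofix(F,q) for q in cv2.boxPoints(r)],1).tolist())
for nm,s,z in (('hA',(263,65),.028),('hB',(317,65),.028),('pinb',(337.5,31.5),.02)): print(nm,tofix(F,atz(c,*s,z)*1000))
o=get_obs(); print(o['tool_pos'],o['tool_rot'],tofix(F,o['tool_pos']*1000))
t=cam("top"); s=cam("scene")
print('top/scene fixture O pix',proj(t,[[*O/1000,.02]]),proj(s,[[*O/1000,.02]]))
for cc,uv in ((t,(291,247)),(s,(336,233))):
    q=plate(cc,*uv); print(q,tofix(F,q[0]))
for k,u in dict(bangle=(214,277),screw=(372,313),jaw=(343,209)).items(): print(k,tofix(F,atz(t,*u,.015)*1000))
E
```

```text
fence [554.13367   38.624012] 51.633392
step [504.16284  85.59234] 51.26085
deckL [437.03918 110.05678] 51.041744
rear [432.19333    -4.2760115] 51.261917
y: fence -410.4979 deckL -274.35165 x: step 380.03845 rear 264.90585
O [521.673    71.73065] [521.5583   71.82143]
plate ((528.7015380859375, 109.46288299560547), (129.22190856933594, 89.76136779785156), 51.58244323730469) in fix [33.94672407 17.90927051]
corners fix [[-30.600000381469727, 62.79999923706055], [-30.700000762939453, -26.899999618530273], [98.5, -27.0], [98.5999984741211, 62.70000076293945]]
hA [43.73751197 47.04769772]
hB [43.37685443 -8.36082093]
pinb [ 75.65832314 -29.52904719]
[ 0.4802015  -0.00155943  0.28410469] [-1.79976304e+02  1.23294546e-02  5.13447090e+01] [-83.20445082 -12.97455563]
top/scene fixture O pix [[312.25836704 249.85009822]] [[317.28177001 240.37921212]]
((526.0868530273438, 108.72726440429688), (124.91272735595703, 85.94166564941406), 51.644935607910156) [31.74704704 19.50273652]
((529.697021484375, 109.73405456542969), (128.80422973632812, 88.3504638671875), 51.49403762817383) [34.77722512 17.29707016]
bangle [110.86341472 149.8403534 ]
screw [-157.83956439   23.44966175]
jaw [  2.19874235 -96.08219587]
```

Request:
servo_tool --series '[[[0.39,-0.33,0.6,0,0,-0.46,0.5],[0.39,-0.33,0.6,0,0,-0.46,0.5],[0.39,-0.33,0.6,0,0,-0.46,0.5],[0.39,-0.33,0.6,0,0,-0.46,0.5],[0.39,-0.33,0.6,0,0,-0.46,0.5],[0.39,-0.33,0.6,0,0,-0.46,0.5],[0.39,-0.33,0.6,0,0,-0.46,0.5],[0.39,-0.33,0.6,0,0,-0.46,0.5],[0.39,-0.33,0.6,0,0,-0.46,0.5],[0.39,-0.33,0.6,0,0,-0.46,0.5],[0.39,-0.33,0.6,0,0,-0.46,0.5],[0.39,-0.33,0.6,0,0,-0.46,0.5]]]'

```text
time_s: 3.38
tool_pos: [0.4758, 0.1525, 0.1043]
tool_rot: [-180.0, -0.0, 134.6]
force: [0.4, -0.1, -0.7]
grip_width: 0.0435
grasp_force: 0.0
```

Request:
servo_tool --series '[[[0,0,0,0,0,-0.04,0.5],[0,0,0,0,0,-0.04,0.5],[0,0,0,0,0,-0.04,0.5],[0,0,0,0,0,-0.04,0.5],[0,0,0,0,0,-0.04,0.5]]]'

```text
time_s: 3.8
tool_pos: [0.4758, 0.1526, 0.1043]
tool_rot: [-180.0, 0.0, 141.3]
force: [0.4, 0.1, 0.5]
grip_width: 0.0434
grasp_force: 0.0
```

```bash
cat >> h.py <<'E'
F=[521.65,71.75,51.35]
def st():
    o=get_obs(); print('t',o['time_s'],'fix',np.round(tofix(F,o['tool_pos']*1000),1),'z',round(o['tool_pos'][2]*1000,1),'rot',np.round(o['tool_rot'],2),'w',o['grip_width'],'F',np.round(o['force'],1))
E
python3 -c "from h import *; st()"
```

```text
t 3.8 fix [34.5 86.3] z 104.3 rot [-180.      0.    141.33] w 0.04335057957316117 F [0.4 0.1 0.5]
```

Request:
servo_tool --series '[[[0,0,0.1,0,0,0,0.5],[0,0,0.2,0,0,0,0.5],[0,0,0.25,0,0,0,0.5],[0,0,0.267,0,0,0,0.5],[0,0,0.267,0,0,0,0.5]]]'

```text
time_s: 4.22
tool_pos: [0.4747, 0.1525, 0.0231]
tool_rot: [-179.9, -0.1, 141.4]
force: [-0.4, -0.3, -0.9]
grip_width: 0.0435
grasp_force: 0.0
```

Request:
servo_tool --series '[[[-0.01,0,0,0,0,0,0.5],[-0.02,0,0,0,0,0,0.5],[-0.03,0,0,0,0,0,0.5],[-0.037,0,0,0,0,0,0.5],[-0.044,0,0,0,0,0,0.5],[-0.05,0,0,0,0,0,0.5],[-0.056,0,0,0,0,0,0.5],[-0.062,0,0,0,0,0,0.5],[-0.067,0,0,0,0,0,0.5],[-0.072,0,0,0,0,0,0.5],[-0.076,0,0,0,0,0,0.5],[-0.08,0,0,0,0,0,0.5]]]'

```text
time_s: 5.22
tool_pos: [0.4946, 0.1376, 0.0242]
tool_rot: [-180.0, -0.0, 141.4]
force: [0.2, 1.1, -0.7]
grip_width: 0.0433
grasp_force: 0.0
```

```bash
python3 - <<'E'
from h import *
st(); 
for n,uv in (("scene",(336,233)),("top",(291,247))):
    c=cam(n); r=plate(c,*uv); print(n,np.round(r[0],1),np.round(r[1],1),round(r[2],2),tofix(F,r[0]))
    if n=="scene": cv2.imwrite('pics/s1.png',cv2.resize(c['frame'][180:310,210:430],None,fx=3,fy=3)[:,:,::-1])
E
```

```text
t 5.2167 fix [34.5 62.2] z 24.2 rot [-179.99   -0.    141.45] w 0.043294046007526385 F [ 0.2  1.1 -0.7]
scene [535.4 105. ] [129.2  73.5] 51.49 [34.5299392  10.02430224]
top [526.9 133.1] [11.7  4.4] 36.69 [51.17659377 34.17364798]
```

View pics/s1.png

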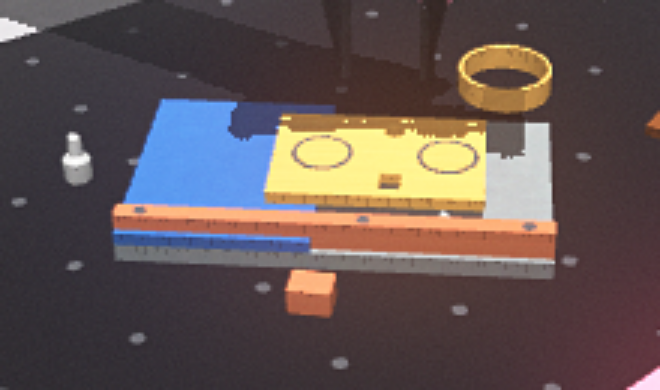

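The plate is sliding flat toward the fence with the pin at (445,213) still in the gap, and the bystanders are untouched. I'll continue.

Request:
servo_tool --series '[[[-0.004,0,0,0,0,0,0.5],[-0.008,0,0,0,0,0,0.5],[-0.012,0,0,0,0,0,0.5],[-0.016,0,0,0,0,0,0.5],[-0.02,0,0,0,0,0,0.5],[-0.023,0,0,0,0,0,0.5],[-0.023,0,0,0,0,0,0.5]]]'

```text
time_s: 5.9
tool_pos: [0.5001, 0.1332, 0.0242]
tool_rot: [-180.0, 0.0, 141.4]
force: [0.0, 0.5, 0.9]
grip_width: 0.0434
grasp_force: 0.0
```

Request:
servo_tool --series '[[[-0.002,0,0,0,0,0,0.5],[-0.004,0,0,0,0,0,0.5],[-0.005,0,0,0,0,0,0.5],[-0.005,0,0,0,0,0,0.5]]]'

```text
time_s: 6.23
tool_pos: [0.5012, 0.1323, 0.0242]
tool_rot: [-180.0, 0.0, 141.4]
force: [0.5, 0.1, 0.2]
grip_width: 0.0435
grasp_force: 0.0
```

Request:
servo_tool --series '[[[-0.002,0,0,0,0,0,0.5],[-0.003,0,0,0,0,0,0.5],[-0.003,0,0,0,0,0,0.5]]]'

```text
time_s: 6.48
tool_pos: [0.5019, 0.1318, 0.0242]
tool_rot: [-180.0, 0.0, 141.4]
force: [0.0, 0.6, -0.2]
grip_width: 0.0434
grasp_force: 0.0
```

```bash
python3 -c "from h import *; st()"
```

```text
t 6.4833 fix [34.5 52.9] z 24.2 rot [-179.99    0.    141.44] w 0.04344589762014317 F [ 0.   0.6 -0.2]
```

Not at the fence yet; small steps until the force rises.

Request:
servo_tool --series '[[[-0.002,0,0,0,0,0,0.5],[-0.004,0,0,0,0,0,0.5],[-0.004,0,0,0,0,0,0.5]]]'

```text
time_s: 6.73
tool_pos: [0.5029, 0.131, 0.0242]
tool_rot: [-180.0, 0.0, 141.4]
force: [0.9, -0.1, -0.0]
grip_width: 0.0437
grasp_force: 0.0
```

Request:
servo_tool --series '[[[-0.002,0,0,0,0,0,0.5],[-0.003,0,0,0,0,0,0.5],[-0.003,0,0,0,0,0,0.5]]]'

```text
time_s: 6.98
tool_pos: [0.5035, 0.1304, 0.0242]
tool_rot: [-180.0, 0.0, 141.4]
force: [-0.7, 0.1, 0.6]
grip_width: 0.0434
grasp_force: 0.0
```

```bash
python3 - <<'E'
from h import *
st(); c=cam("wrist"); save(c,'w1.png'); r=plate(c,320,100); print(r,tofix(F,r[0]))
E
```

```text
t 6.9833 fix [34.5 50.8] z 24.2 rot [-180.      0.    141.44] w 0.04342359419684952 F [-0.7  0.1  0.6]
((473.1647033691406, 249.08677673339844), (60.035865783691406, 58.24639129638672), 51.393272399902344) [108.21367694 148.62353951]
```

View pics/w1.png

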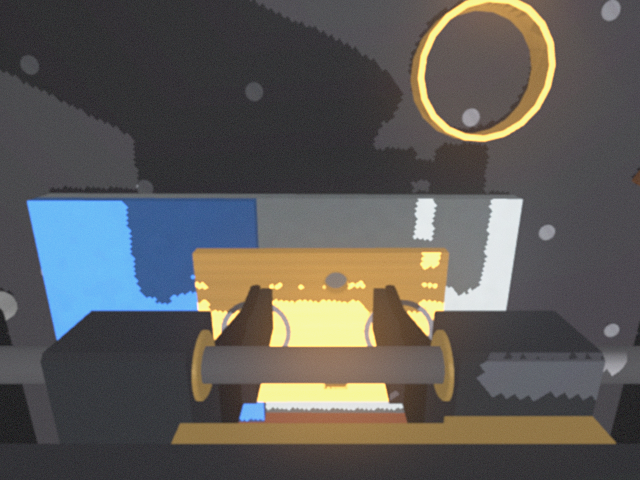

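```bash
python3 - <<'E'
from h import *
c=cam("wrist"); 
for uv in ((200,249.5),(320,249.5),(445,249.5)): print(np.round(tofix(F,atz(c,*uv,.028)*1000),1))
print('tip', [np.round(tofix(F,atz(c,*uv,z)*1000),1) for uv in ((262,288),(386,288)) for z in (.024,.028)])
P=cloud(c)*1000
for u,v in ((262,292),(255,300),(390,300),(265,330),(265,370),(320,270),(320,225)): print(u,v,np.round([*tofix(F,P[v,u]),P[v,u,2]],1))
s=cam("scene"); P=cloud(s)*1000
m=comp(masks(s)['brass'],336,233); q=np.array([[*tofix(F,p),p[2]] for p in P[m]]); print(np.percentile(q,[1,50,99],axis=0))
E
```

```text
[-26.5  66. ]
[34.1 66.1]
[97.2 66.1]
tip [array([ 3.3, 43.1]), array([ 3.9, 44.9]), array([69.1, 43.1]), array([68.4, 44.9])]
262 292 [10.2 61.1 67.9]
255 300 [ 8.8 61.9 77.1]
390 300 [62.1 61.6 76.4]
265 330 [13.6 54.1 86.6]
265 370 [ 23.1  81.  149.7]
320 270 [34.1 55.4 29. ]
320 225 [34.  74.4 11.8]
[[-28.94258466 -26.87168473  12.9110105 ]
 [ 33.93842185  -6.53835455  28.63934916]
 [ 99.1170171   33.97739908  30.99886247]]
```

```bash
python3 - <<'E'
from h import *
o=get_obs(); T=R.from_euler('xyz',o['tool_rot'],degrees=True).as_matrix(); t=o['tool_pos']
s=cam("scene"); w=cam("wrist"); print(w['fx'],w['cx'],w['cy'])
for n,c in(("scene",s),("wrist",w)):
    P=cloud(c)*1000
    for p in ((0,.03,0),(0,-.03,0),(.0095,.03,0),(.0095,-.03,0),(.0,.03,-.02),(0,.03,-.04),(0,.03,-.06)):
        q=proj(c,[t+T@np.array(p)])[0]; u,v=np.round(q).astype(int); ok=0<=v<480
        print(n,p,np.round(q,1), ok and np.round([*tofix(F,P[v,u]),P[v,u,2]],1), ok and c['frame'][v,u])
cv2.imwrite('pics/s2.png',cv2.resize(s['frame'][150:300,230:430],None,fx=4,fy=4,interpolation=cv2.INTER_CUBIC)[:,:,::-1])
E
```

```text
411.689434022541 322.40312599442984 238.5546515709072
scene (0, 0.03, 0) [353.9 224.8] [64.9 44.1 28.1] [170 124  69]
scene (0, -0.03, 0) [322.3 223.7] [ 4.6 44.3 27.7] [160 112  66]
scene (0.0095, 0.03, 0) [354.1 222.1] [64.5 52.5 29.4] [170 122  67]
scene (0.0095, -0.03, 0) [322.7 221.1] [ 6.  50.3 30.7] [161 115  67]
scene (0.0, 0.03, -0.02) [354.1 215.7] [ 62.3 121.2   1.1] [83 61 59]
scene (0, 0.03, -0.04) [354.3 206.4] [64.3 40.8 71. ] [64 45 40]
scene (0, 0.03, -0.06) [354.5 196.9] [65.8 39.3 90.5] [61 43 40]
wrist (0, 0.03, 0) [378.1 274.6] [64.  52.2 27.8] [204 156  92]
wrist (0, -0.03, 0) [263.8 274.7] [ 5.2 52.2 27.8] [196 151  86]
wrist (0.0095, 0.03, 0) [378.9 257.6] [64.1 61.6 27.8] [196 150  85]
wrist (0.0095, -0.03, 0) [263.  257.7] [ 5.1 61.6 28.1] [194 151  84]
wrist (0.0, 0.03, -0.02) [383.6 290.6] [61.2 60.7 65.9] [99 78 58]
wrist (0, 0.03, -0.04) [390.1 310.1] [61.3 60.1 81.9] [103  78  54]
wrist (0, 0.03, -0.06) [398.3 334.3] [ 35.2 133.8 224.6] [97 75 53]
```

View pics/s2.png

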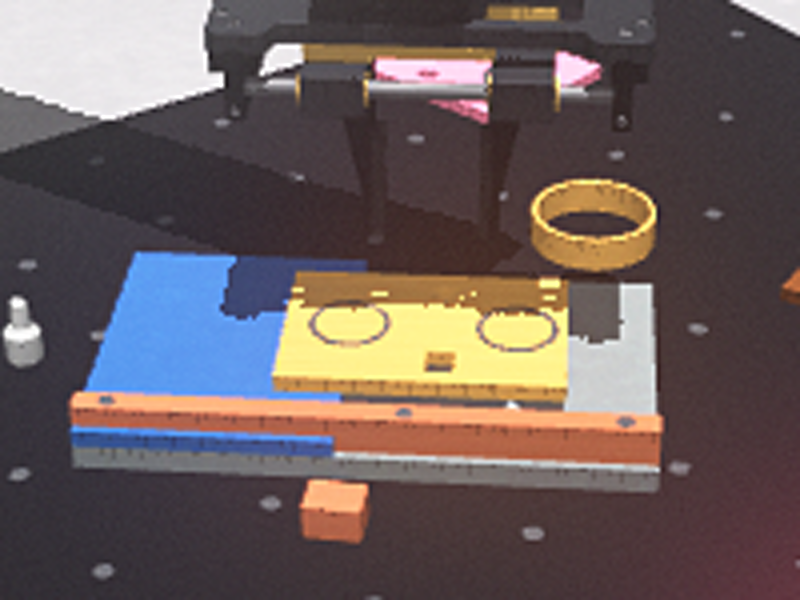

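The close view shows that both fingertips end around (375,240) and (495,238). They hover well above the plate, so the plate has not been moved. I'll measure where the tips really are.

```bash
python3 - <<'E'
from h import *
st(); o=get_obs(); T=R.from_euler('xyz',o['tool_rot'],degrees=True).as_matrix(); t=o['tool_pos']
for n in("scene","wrist"):
    c=cam(n); P=cloud(c); Q=(P-t)@T*1000  # tool coords mm
    z=P[...,2]*1000; m=(np.abs(Q[...,0])<16)&(np.abs(Q[...,1])<60)&(Q[...,2]<-8)&(Q[...,2]>-150)&(c['depth']>0)
    for lo in range(-140,-10,10):
        k=m&(Q[...,2]>=lo)&(Q[...,2]<lo+10); 
        if k.sum()>3: print(n,lo,k.sum(),'x',np.round(np.percentile(Q[k][:,0],[3,97])),'y',np.round(np.percentile(Q[k][:,1],[3,30,70,97])))
print(np.array(o['qpos']))
E
```

```text
t 7.2333 fix [34.6 51. ] z 24.2 rot [-180.      0.    141.45] w 0.04365178255475154 F [0.5 0.7 0.2]
scene -140 38 x [-15.  -5.] y [28. 35. 45. 52.]
scene -120 5 x [4. 7.] y [-27. -27. -27. -27.]
scene -110 7 x [-14.  -1.] y [-36. -28. -27. -27.]
scene -100 64 x [-13.   2.] y [-37. -31.  29.  36.]
scene -90 108 x [-12.   9.] y [-35. -26.  25.  34.]
scene -80 69 x [-13.   7.] y [-34. -28.  25.  33.]
scene -70 62 x [-13.   5.] y [-32. -25.  25.  31.]
scene -60 52 x [-13.   4.] y [-31. -25.  24.  30.]
scene -50 52 x [-13.   2.] y [-31. -27.  24.  30.]
scene -40 5 x [-8.  2.] y [-25. -14.  22.  24.]
wrist -130 115 x [12. 16.] y [-26. -26.  27.  27.]
wrist -120 693 x [ 5. 16.] y [-26. -26.  27.  27.]
wrist -110 795 x [-3. 13.] y [-26. -26.  27.  28.]
wrist -100 604 x [-10.   5.] y [-26. -26.  27.  27.]
wrist -90 1483 x [-9. 12.] y [-33. -24.  26.  34.]
wrist -80 1128 x [ 7. 12.] y [-32. -25.  27.  34.]
wrist -70 1079 x [-1. 12.] y [-30. -23.  24.  32.]
wrist -60 856 x [-6. 11.] y [-29. -22.  23.  30.]
wrist -50 743 x [-8. 12.] y [-29. -22.  23.  30.]
wrist -40 131 x [-9. 11.] y [-29. -21.  23.  30.]
[ 23.50895934  16.02518791 -45.69069171 110.54560211  13.35638542
  58.81266723  23.39496331]
```

Request:
servo_tool --series '[[[0.06,0,0,0,0,0,0.5],[0.117,0,0,0,0,0,0.5],[0.117,0,0,0,0,0,0.5],[0.117,0,0.06,0,0,0,0.5],[0.117,0,0.09,0,0,0,0.5],[0.117,0,0.1,0,0,0,0.5],[0.117,0,0.11,0,0,0,0.5],[0.117,0,0.11,0,0,0,0.5]]]'

```text
time_s: 8.0
tool_pos: [0.4756, 0.1524, -0.0092]
tool_rot: [-180.0, -0.0, 141.5]
force: [0.1, 0.8, 0.4]
grip_width: 0.0434
grasp_force: 0.0
```

```bash
cat > tip.py <<'E'
from h import *
st(); o=get_obs(); T=R.from_euler('xyz',o['tool_rot'],degrees=True).as_matrix(); t=o['tool_pos']
for n in("scene","wrist"):
    c=cam(n); P=cloud(c); Q=(P-t)@T*1000
    m=(np.abs(Q[...,0])<14)&(np.abs(np.abs(Q[...,1])-25)<8)&(Q[...,2]<-30)&(Q[...,2]>-70)&(c['depth']>0)&(c['frame'].max(-1)<125)
    m&=(P[...,2]>.013)
    print(n,m.sum(),'tip tool z',np.sort(Q[m][:,2])[-12:].round(1),'world z min',np.sort(P[m][:,2]*1000)[:12].round(1))
E
python3 tip.py
```

```text
t 8.0 fix [34.2 86.4] z -9.2 rot [-1.7996e+02 -5.0000e-02  1.4145e+02] w 0.04337427086087054 F [0.1 0.8 0.4]
scene 150 tip tool z [-41.4 -41.2 -41.1 -41.  -40.6 -40.4 -39.6 -39.5 -39.4 -39.3 -39.2 -38.8] world z min [29.6 29.9 30.1 30.1 30.3 30.4 31.2 31.4 31.8 31.9 32.  32.2]
wrist 2733 tip tool z [-38.3 -38.3 -38.3 -38.3 -38.3 -38.3 -38.2 -38.1 -38.  -38.  -37.8 -37.8] world z min [28.5 28.6 28.8 28.8 28.9 29.  29.1 29.1 29.1 29.1 29.1 29.1]
```

Both cameras agree that the tips are 38 mm above the reported TCP, so I go down 5 mm more and push.

Request:
servo_tool --series '[[[0,0,0.01,0,0,0,0.5],[0,0,0.017,0,0,0,0.5],[0,0,0.017,0,0,0,0.5]]]'

```text
time_s: 8.35
tool_pos: [0.4759, 0.1522, -0.0141]
tool_rot: [-180.0, -0.0, 141.4]
force: [0.5, 0.2, -0.6]
grip_width: 0.0437
grasp_force: 0.0
```

Request:
servo_tool --series '[[[-0.01,0,0,0,0,0,0.5],[-0.02,0,0,0,0,0,0.5],[-0.03,0,0,0,0,0,0.5],[-0.036,0,0,0,0,0,0.5],[-0.042,0,0,0,0,0,0.5],[-0.047,0,0,0,0,0,0.5],[-0.052,0,0,0,0,0,0.5],[-0.057,0,0,0,0,0,0.5],[-0.062,0,0,0,0,0,0.5],[-0.066,0,0,0,0,0,0.5],[-0.07,0,0,0,0,0,0.5],[-0.07,0,0,0,0,0,0.5]]]'

```text
time_s: 9.35
tool_pos: [0.4927, 0.1391, -0.0139]
tool_rot: [180.0, 0.0, 141.4]
force: [-0.9, 0.7, 1.1]
grip_width: 0.0434
grasp_force: 0.7
```

```bash
cat > look.py <<'E'
from h import *
st()
for n,uv in (("scene",(336,233)),("wrist",(320,300))):
    c=cam(n); P=cloud(c)*1000; q=np.array([[*tofix(F,p),p[2]] for p in P[masks(c)['brass']|((P[...,2]>24)&(P[...,2]<32)&(c['frame'][...,0]>1.5*c['frame'][...,2]))]])
    q=q[(q[:,0]>-60)&(q[:,0]<140)&(q[:,1]>-45)&(q[:,1]<90)]; t=q[(q[:,2]>18)&(q[:,2]<31)]
    print(n,len(t),'x',np.percentile(t[:,0],[.5,99.5]).round(1),'y',np.percentile(t[:,1],[.5,99.5]).round(1),'z',np.percentile(t[:,2],[5,50,95]).round(1))
    # tilt
    A=np.c_[t[:,:2],np.ones(len(t))]; g=np.linalg.lstsq(A,t[:,2],rcond=None)[0]; print('tilt deg',np.degrees(g[:2]).round(2))
E
python3 look.py
```

```text
t 9.35 fix [34.6 64.7] z -13.9 rot [1.8000e+02 1.0000e-02 1.4143e+02] w 0.043389592698907985 F [-0.9  0.7  1.1]
scene 1998 x [-34.1  95.3] y [-40.1  55.9] z [26.6 28.7 30.2]
tilt deg [0.02 0.22]
wrist 1440 x [-12.3  74. ] y [10.4 55.4] z [24.5 27.6 28.6]
tilt deg [-0.02 -2.45]
```

Request:
servo_tool --series '[[[-0.005,0,0,0,0,0,0.5],[-0.01,0,0,0,0,0,0.5],[-0.015,0,0,0,0,0,0.5],[-0.02,0,0,0,0,0,0.5],[-0.025,0,0,0,0,0,0.5],[-0.029,0,0,0,0,0,0.5],[-0.033,0,0,0,0,0,0.5],[-0.033,0,0,0,0,0,0.5]]]'

```text
time_s: 10.12
tool_pos: [0.4984, 0.1334, -0.0142]
tool_rot: [-179.9, -0.2, 141.4]
force: [-5.2, 2.5, 4.3]
grip_width: 0.0435
grasp_force: 2.9
```

Request:
servo_tool --series '[[[-0.002,0,0,0,0,0,0.5],[-0.004,0,0,0,0,0,0.5],[-0.004,0,0,0,0,0,0.5]]]'

```text
time_s: 10.37
tool_pos: [0.4988, 0.1328, -0.0142]
tool_rot: [-179.8, -0.2, 141.4]
force: [-6.8, 3.4, 5.5]
grip_width: 0.0438
grasp_force: 3.4
```

```bash
python3 look.py
```

```text
t 10.3667 fix [33.4 56. ] z -14.2 rot [-179.83   -0.19  141.44] w 0.04376312940980724 F [-6.8  3.4  5.5]
scene 1844 x [-34.1  94.9] y [-43.7  47.1] z [27.2 28.8 30.3]
tilt deg [-0.07 -0.13]
wrist 1862 x [-13.   81.4] y [-1.4 46.7] z [24.7 27.6 28.7]
tilt deg [ 0.05 -1.68]
```

Contact force is about 8 N normal to the fence. Back off and look from above in the x-push orientation.

Request:
servo_tool --series '[[[0.03,0,0,0,0,0,0.5],[0.1,0,0,0,0,0,0.5],[0.1,0,-0.1,0,0,0,0.5],[0.1,0,-0.25,0,0,0,0.5],[0.1,0,-0.4,0,0,0.04,0.5],[0.1,0,-0.5,0,0,0.08,0.5],[0.1,0,-0.6,0,0,0.12,0.5],[0.1,0,-0.7,0,0,0.16,0.5],[0.1,0,-0.7,0,0,0.2,0.5]]]'

```text
time_s: 11.22
tool_pos: [0.4819, 0.1518, 0.2026]
tool_rot: [179.3, 0.2, 105.3]
force: [0.4, 0.9, 0.0]
grip_width: 0.0436
grasp_force: 0.0
```

Request:
servo_tool --series '[[[0,-0.1,0,0,0,0.04,0.5],[0,-0.2,0,0,0,0.08,0.5],[0,-0.28,0,0,0,0.12,0.5],[-0.05,-0.28,0,0,0,0.16,0.5],[-0.1,-0.28,0,0,0,0.2,0.5],[-0.2,-0.28,0,0,0,0.24,0.5],[-0.27,-0.28,0,0,0,0.28,0.5],[-0.27,-0.28,0,0,0,0.3,0.5],[-0.27,-0.28,0,0,0,0.3,0.5],[-0.27,-0.28,0,0,0,0.3,0.5]]]'

```text
time_s: 12.05
tool_pos: [0.4188, 0.0503, 0.1962]
tool_rot: [179.9, 0.0, 51.7]
force: [-0.2, 0.4, -0.1]
grip_width: 0.0437
grasp_force: 0.0
```

```bash
python3 -c "from h import *; st()"
```

```text
t 12.05 fix [-81.   66.9] z 196.2 rot [179.93   0.    51.74] w 0.04371061071819592 F [-0.2  0.4 -0.1]
```

Request:
servo_tool --series '[[[0.03,0.08,0,0,0,0.002,0.5],[0.07,0.2,0,0,0,0.002,0.5],[0.07,0.22,0,0,0,0.002,0.5],[0.07,0.22,0,0,0,0.002,0.5],[0.07,0.22,0,0,0,0.002,0.5]]]'

```text
time_s: 12.47
tool_pos: [0.4828, 0.027, 0.1957]
tool_rot: [-179.9, 0.0, 51.4]
force: [-1.2, -0.2, -1.0]
grip_width: 0.0432
grasp_force: 0.0
```

```bash
python3 - <<'E'
from h import *
st(); c=cam("wrist"); save(c,'w2.png'); np.savez('w2.npz',**c)
for u,v in ((290,80),): 
  r=plate(c,u,v); print(r,tofix(F,r[0])); print(np.round([tofix(F,q) for q in cv2.boxPoints(r)],1).tolist())
E
```

```text
t 12.4667 fix [-59.2   2.4] z 195.7 rot [-179.9     0.     51.42] w 0.04321344060911928 F [-1.2 -0.2 -1. ]
((542.4922485351562, 95.4842300415039), (128.54800415039062, 89.23779296875), 49.955074310302734) [31.55312099 -1.45380732]
[[-31.6, 44.7], [-33.8, -44.5], [94.7, -47.6], [96.9, 41.6]]
```

View pics/w2.png

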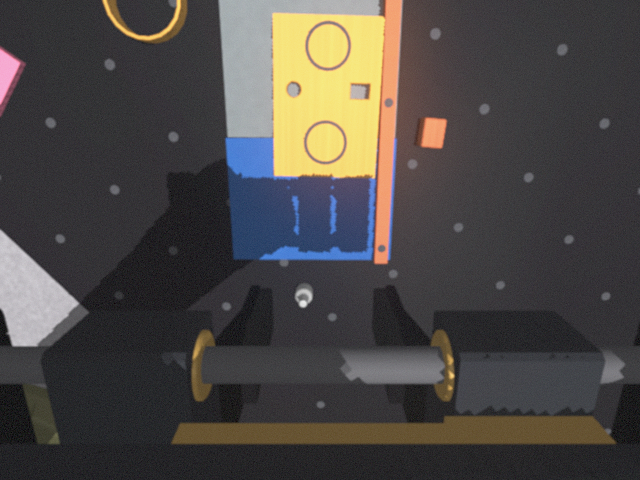

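The plate lies along the copper fence, its right edge running (384,14)–(377,178) beside the face. It is about 36 mm short of home, with the rear edge at row 178. Now descend behind it.

Request:
servo_tool --series '[[[-0.02,0.01,0.12,0,0,0,0.5],[-0.02,0.01,0.25,0,0,0,0.5],[-0.02,0.01,0.38,0,0,0,0.5],[-0.02,0.01,0.5,0,0,0,0.5],[-0.02,0.01,0.6,0,0,0,0.5],[-0.02,0.01,0.66,0,0,0,0.5],[-0.02,0.01,0.69,0,0,0,0.5],[-0.02,0.01,0.699,0,0,0,0.5],[-0.02,0.01,0.699,0,0,0,0.5]]]'

```text
time_s: 13.27
tool_pos: [0.482, 0.0197, -0.0129]
tool_rot: [179.9, 0.0, 51.3]
force: [0.6, 0.3, -0.7]
grip_width: 0.0433
grasp_force: 0.0
```

```bash
python3 tip.py
```

```text
t 13.2667 fix [-65.4  -1.5] z -12.9 rot [1.7994e+02 1.0000e-02 5.1340e+01] w 0.043333006692424465 F [ 0.6  0.3 -0.7]
scene 242 tip tool z [-32.9 -32.8 -32.7 -32.5 -32.5 -32.4 -32.4 -32.3 -32.2 -31.8 -31.5 -31.5] world z min [18.6 18.6 18.9 19.3 19.4 19.4 19.5 19.5 19.6 19.8 19.9 20. ]
wrist 4627 tip tool z [-31.2 -31.2 -31.2 -31.2 -31.1 -31.1 -31.1 -31.1 -31.  -30.9 -30.8 -30.6] world z min [17.7 17.9 18.  18.1 18.1 18.2 18.2 18.2 18.2 18.2 18.3 18.3]
```

Request:
servo_tool --series '[[[0.02,0,0,0,0,0,0.5],[0.04,0,0.003,0,0,0,0.5],[0.055,0,0.003,0,0,0,0.5],[0.067,0,0.003,0,0,0,0.5],[0.075,0,0.003,0,0,0,0.5],[0.082,0,0.003,0,0,0,0.5],[0.089,0,0.003,0,0,0,0.5],[0.096,0,0.003,0,0,0,0.5],[0.103,0,0.003,0,0,0,0.5],[0.11,0,0.003,0,0,0,0.5],[0.117,0,0.003,0,0,0,0.5],[0.117,0,0.003,0,0,0,0.5]]]'

```text
time_s: 14.37
tool_pos: [0.5044, 0.0477, -0.0145]
tool_rot: [-180.0, -0.1, 51.3]
force: [-0.8, -1.9, 0.9]
grip_width: 0.0433
grasp_force: 0.6
```

```bash
python3 look.py
```

```text
t 14.3667 fix [-29.6  -1.5] z -14.5 rot [-1.800e+02 -7.000e-02  5.131e+01] w 0.04325682679541723 F [-0.8 -1.9  0.9]
scene 1843 x [-28.8 109.7] y [-43.7  47.7] z [27.2 28.8 30.3]
tilt deg [-0.04 -0.01]
wrist 64109 x [-17.1  89.2] y [-43.   46.1] z [26.7 27.8 28.9]
tilt deg [-0.01 -0.03]
```

Request:
servo_tool --series '[[[0.007,0,0,0,0,0,0.5],[0.014,0,0,0,0,0,0.5],[0.021,0,0,0,0,0,0.5],[0.028,0,0,0,0,0,0.5],[0.035,0,0,0,0,0,0.5],[0.042,0,0,0,0,0,0.5],[0.049,0,0,0,0,0,0.5],[0.055,0,0,0,0,0,0.5],[0.06,0,0,0,0,0,0.5],[0.064,0,0,0,0,0,0.5],[0.067,0,0,0,0,0,0.5],[0.067,0,0,0,0,0,0.5]]]'

```text
time_s: 15.47
tool_pos: [0.517, 0.0632, -0.0143]
tool_rot: [180.0, -0.1, 51.3]
force: [-0.9, -0.3, -0.1]
grip_width: 0.0432
grasp_force: 0.0
```

```bash
python3 look.py
```

```text
t 15.4667 fix [-9.6 -1.7] z -14.3 rot [ 1.7999e+02 -7.0000e-02  5.1300e+01] w 0.04321099392520023 F [-0.9 -0.3 -0.1]
scene 1242 x [ 18.4 130.2] y [-33.   44.8] z [19.3 20.8 22.5]
tilt deg [-0.23 -0.29]
wrist 46493 x [ 23.2 110.8] y [-44.2  44. ] z [18.8 19.9 21. ]
tilt deg [-0.02 -0.04]
```

The plate's top is at 20 mm and level, so it has dropped home. I'll back off, lift clear and check.

Request:
servo_tool --series '[[[-0.04,0,0,0,0,0,0.5],[-0.08,0,0,0,0,0,0.5],[-0.1,0,-0.1,0,0,0,0.5],[-0.14,0,-0.22,0,0,0,0.5],[-0.17,0,-0.35,0,0,0,0.5],[-0.17,0,-0.48,0,0,0,0.5],[-0.17,0,-0.6,0,0,0,0.5],[-0.17,0,-0.7,0,0,0,0.5],[-0.17,0,-0.7,0,0,0,0.5],[-0.17,0,-0.7,0,0,0,0.5]]]'

```text
time_s: 16.4
tool_pos: [0.4854, 0.022, 0.1971]
tool_rot: [179.8, -0.1, 51.2]
force: [0.6, -0.1, -0.6]
grip_width: 0.0437
grasp_force: 0.0
```

```bash
python3 look.py; python3 - <<'E'
from h import *
c=cam("wrist"); r=plate(c,290,60,.02); print(r,tofix(F,r[0])); a=c['frame'][:270,180:460]; s=cam("scene")['frame'][180:310,210:430]
a=cv2.resize(a,None,fx=1.4,fy=1.4); s=cv2.resize(s,None,fx=1.8,fy=1.8); h=max(a.shape[0],s.shape[0])
p=lambda i:cv2.copyMakeBorder(i,0,h-i.shape[0],0,0,cv2.BORDER_CONSTANT)
cv2.imwrite('pics/fin.png',np.hstack([p(a),p(s)])[:,:,::-1])
t=cam("top")
for k,u in dict(bangle=(214,277),screw=(372,313),jaw=(343,209)).items(): print(k,t['frame'][u[1]-6:u[1]+7,u[0]-20:u[0]+20].mean((0,1)).round(), np.load('top0.npz')['frame'][u[1]-6:u[1]+7,u[0]-20:u[0]+20].mean((0,1)).round())
E
```

```text
t 16.4 fix [-61.5  -2.7] z 197.1 rot [ 1.7978e+02 -6.0000e-02  5.1220e+01] w 0.0436951242890312 F [ 0.6 -0.1 -0.6]
scene 1445 x [  2.5 130.1] y [-33.   45.3] z [19.3 20.8 22.4]
tilt deg [-0.08 -0.29]
wrist 12007 x [  4.5 105.5] y [-44.   44.2] z [18.6 19.9 21.2]
tilt deg [ 0.   -0.03]
((556.1962280273438, 113.44580078125), (102.4971923828125, 89.2004623413086), 50.50288391113281) [54.13964806 -0.93817968]
bangle [102.  89.  74.] [118. 104.  86.]
screw [149. 149. 111.] [110. 108. 115.]
jaw [121. 114.  83.] [155. 122. 107.]
```

View pics/fin.png

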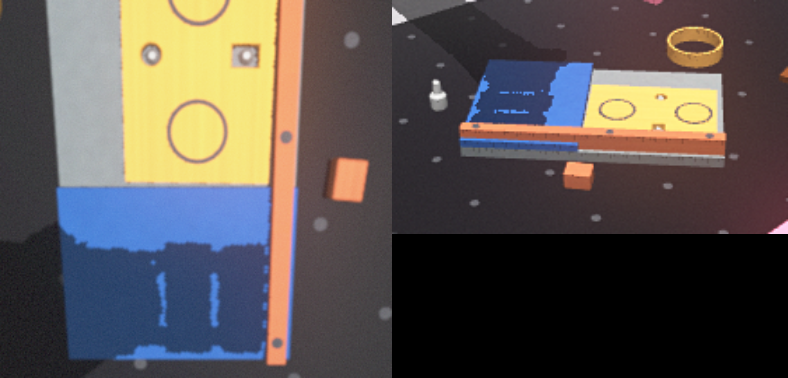

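Both pins show through the holes at (152,55) and (246,57). The plate is flat past the step, its top level with the deck. The bangle, thumbscrew and jaw are in their original places, and the hand is clear.

```bash
python3 -c "from cell import env; print(env.sign_off())"
```

```text
the job is handed in; nothing more can be done
None
```

The brass plate is home: both holes are over the pins, it lies flat on the grey seat, the bangle, thumbscrew and jaw look undisturbed in the final views, the hand is clear, and the job was handed in at about 16.5 s.

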